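# Shut the feed gate under the round hopper

## Task

The round cuvette hopper is to be refilled, so shut its feed gate: push the gate's upright tab fully home, away from the robot, until the spring catch clicks down behind the keeper on the gate. Leave the square hopper's gate as it is.

Things in the scene. Friction and masses are not known exactly. Their poses are not given: they have to be found in the camera images.
- gate_round (a joint): Steel gate (76 mm wide) sliding level under the ROUND white funnel hopper (132 mm across, top 215 mm high). Metres: 0 = fully home (rigid stop), 0.080 = fully open; starts at 0.050 to 0.080. Falls when pushed along +x of tab_round. Friction about 5 N, the catch adds up to 5 N from 0.030 to 0.008; it stays where left. From 0.008 down to 0 the catch has dropped behind the keeper and holds it.
- tab_round (a point): Mid-width of the robot-side face of this gate's tab, 70 mm above the table, moving with it. Tab: upright steel plate 70 mm wide, 8 thick, 35 to 95 mm above the table. x: level, square to the tab, the way to push it shut; z up. Robot side of the tab is clear. Beyond this face, gate home: catch bridge from 47 mm (93 high; its knob up to 121, raised 131), hopper from 120 mm.
- catch_round (a joint): Spring catch of that gate: upright steel pin, 10 mm thick, black ball on top, in a steel bridge across the gate. Metres: 0 = down (also at the start), about 0.009 when lifted by the keeper, a 10 mm high steel wedge on the gate's top that passes below it; it drops back to 0 by itself once the keeper is past.
- tab_square (a point): The same point on the same kind of tab, on the gate of the other feeder, whose white hopper is SQUARE (124 by 124 mm, top 215 mm high). This gate also starts open and is to be left where it is. Either feeder may be on the left or on the right.

How it is judged:
At the end, for the whole second after the job is handed in: The round hopper's gate is home, within 10 mm of its stop, with its catch dropped (less than 3 mm above its rest) behind the keeper; the square hopper's gate is within 10 mm of where it was (value of joint gate_round below 0.01 m and value of joint catch_round below 0.003 m and distance of tab_square from where it was at the start of the episode below 0.01 m); the robot touches nothing.
It fails at once if the square hopper's gate is moved by more than 10 mm (distance of tab_square from where it was at the start of the episode above 0.01 m).
It also fails if it takes over 30 s, if anything falls off the work surface, if the arm or the gripper's body presses on something with over 40 N, if the wrist force passes 120 N, or if a joint passes its speed limit or range.

## Robot

A 7-joint arm with a two-finger parallel gripper is mounted at the origin on the work surface. World frame = base frame: x ahead of the robot, y to its left, z up, the work surface at z = 0. Lengths are in m, angles in rad, forces in N, time in s.
With the tool pointing down it reaches from about 0.425 to 0.8 m from the base axis. Payload 8.3 kg.
Tool frame: the origin (TCP) lies where the fingers leave the gripper's body, on its centre line; the fingertips stand 73 mm ahead of it and the grasp point (between the pads) lies 54 mm ahead of it; z points along the fingers, y is the direction in which the jaws open and shut (so a half turn about z gives the same grasp; the last joint's range is limited). The gripper opens to 85 mm and grips with 20 to 120 N. Pads are 22 mm wide; open, the fingers measure 114 mm over their backs; the gripper's body (76 mm by 85 mm) begins 54 mm behind the grasp point. The pads swing forward as they close: fully open they stand 13 mm farther back than shut.
Start: joints at [-1.198, 0.383, 0.016, 1.37, -0.006, 1.388, -0.046], TCP at [0.264, 0.567, 0.304] pointing down, gripper open.
Joint ranges: [-2.95, 2.95], [-0.25, 2.06], [-1.52, 1.56], [0.18, 2.33], [-1.44, 4.58], [0.02, 2.06], [-3.01, 3.01]. Speed limits (rad/s): [2.39, 2.39, 3.01, 3.01, 3.14, 3.14, 3.14].

## Interface

Orientations are given as a unit quaternion [x, y, z, w].
In Python, from plant import robot gives the robot as it stands.
- The arm moves only by the tool move_arm, never from a script. Its argument "series" is a list that holds one entry, the list of rows, each a list of 7 numbers: the shift along the tool's x, y, z in m, then the turn, a rotation vector about the tool's x, y, z in degrees, then the gripper's target within -1 to 1 (shut at 1, half-way at 0, fully open at -1). A call has exactly 5 rows; each row shifts and turns the commanded pose from where the row before left it, along the tool's axes as they then stand; what a row does not reach is not made up. A row lasts 1/10 s, in which the tool goes at most 50 mm and 8.59 degrees, less where a joint would pass 70% of its speed; a pose out of reach is approached as far as the arm can. A call is refused whole if a number of a shift passes 0.05 or a number of a turn 8.59, either way. A call with a gripper value outside its range is refused whole. The fingers move at their own pace and stop on an object; "newtons" is the grip in N (left out, the last holds). Time passes only in rows, so rows that do not move let the fingers close, or fill a call up. It gives the time, the measured TCP pose, the force and the opening at its end, in the units of the state.
- robot.sense(): the state, without advancing time (a new reading comes with each control period).
- robot.snapshot(name): name is "side" or "top" or "wrist"; returns the picture (384x512x3 uint8, red, green, blue); there is no depth.
- robot.get_calibration(name): a dict with "vertical_fov" (degrees; the focal length in pixels is half the picture's height over the tangent of half this angle, whatever the lens; pixels are square), "cx", "cy" (the principal point, pixels), "T" (4x4, takes a point from camera to world coordinates). Camera axes: x right, y down, z forward; pixel columns grow to the right and rows downward; lengths in m; the calibration is good to about 2 mm. A picture is of the moment at which its call begins: read the wrist's pose just before it. get_calibration takes no time and is no camera call; for the wrist camera it gives the pose at the moment of the call.
- robot.job_done(): hands the job in, once; it reports no verdict.
Trained networks look in the newest picture that a camera, given by its name, has taken for a name from the list of things; names that differ only in an ending like _2 or _b are one class to them, and where a whole thing is asked for, a point or a joint stands for the part that bears it (a point fixed in the world has none). Each returns a list of dicts, best first, with "conf" (0 to 1); they miss things now and then, are a little off and sometimes report something else, mostly with a low value. They report only what shows in the picture. A call takes as long as a camera call.
- robot.look_for(label, camera): "at" ([column, row] as shares, 0 to 1, of the picture: columns of its width, rows of its height, amid what is visible of it).
- robot.cut_out(label, camera): "mask" (384x512 bool, what is visible of it) and "at" ([column, row] as shares, 0 to 1, of the picture: columns of its width, rows of its height, amid what is visible of it).
- robot.pinpoint(label, camera): "at" ([column, row] as shares, 0 to 1, of the picture: columns of its width, rows of its height: a listed point, or the origin of a listed thing).
The state is a dict: "clock": time; "joint_positions": joint angles; "dq": joint speeds; "effort": joint torques, N m; "tcp_pos": TCP position; "eef_rot": TCP orientation; "contact_force": force on the tool from outside, world axes, zero at the start; "moment": the same for the moment, N m; "finger_gap": finger opening in m.
Only numpy, scipy, OpenCV 4.12 (cv2) and the standard library are available. Lean on these libraries where they do the work, as an engineer would, in place of code of your own. Each camera call takes 0.05 s, during which the arm holds its last target. There are 200 camera calls.

## Working session

There is one attempt and no reset: what is moved stays moved. The work goes in short steps, Python scripts to look and compute and a tool call to move; the robot and the scene stay as the last step left them, time stands still between calls to the robot, and variables do not carry over. Pictures are saved under pics/ and viewed, about 8 in all and at most 12, crops included, and the job is handed in when it is done.

Besides the shell and the picture viewer there is one more tool, called after ">>>" by a JSON object that holds its "name" and its "arguments", one argument or row to a line. move_arm: Moves the arm, as the interface text tells. Its arguments: {"type":"object","properties":{"series":{"type":"array","items":{"type":"array","items":{"type":"array","items":{"type":"number"}}}},"newtons":{"type":"number"}},"required":["series"]}

```bash
mkdir -p pics
cat > h.py <<'E'
from plant import robot
import numpy as np, cv2
def snap(c,n):
    im=robot.snapshot(c); cv2.imwrite(f'pics/{n}.png',im[:,:,::-1]); return im
def ray(c,at):
    k=robot.get_calibration(c); f=192/np.tan(np.radians(k['vertical_fov']/2)); T=np.array(k['T'])
    d=T[:3,:3]@np.array([(at[0]*512-k['cx'])/f,(at[1]*384-k['cy'])/f,1]); return T[:3,3],d
def onz(c,at,z):
    o,d=ray(c,at); return o+d*(z-o[2])/d[2]
E
python3 - <<'E'
from h import *
s=robot.sense(); print(s)
for c in ['side','top']:
    im=snap(c,c+'0')
    for l in ['tab_round','tab_square','catch_round','gate_round']:
        for r in robot.pinpoint(l,c)[:2]:
            print(c,l,round(r['conf'],2),np.round(np.array(r['at'])*[512,384]),onz(c,r['at'],.07).round(3))
    print(np.round(robot.get_calibration(c)['T'],2).tolist())
cv2.imwrite('pics/both.png',cv2.resize(np.hstack([cv2.imread('pics/side0.png'),cv2.imread('pics/top0.png')]),(800,300)))
E
```

```text
{'clock': 0.0, 'joint_positions': array([-1.19790972,  0.38426361,  0.01639466,  1.37117959, -0.00632336,
        1.38816701, -0.04649011]), 'dq': array([ 2.33547666e-04,  1.17344537e-04, -3.73110314e-05, -3.36788259e-04,
       -2.48529220e-04,  1.68047727e-03, -9.04226476e-04]), 'effort': array([-1.72691707e-04, -6.27594209e+01,  8.43983497e-01, -3.71824837e+01,
        1.65010494e-02,  1.41431834e-02, -3.67076098e-06]), 'tcp_pos': array([0.26364518, 0.56627441, 0.30285148]), 'eef_rot': array([ 2.16148696e-01,  9.76359961e-01, -9.63269203e-04, -2.02335449e-04]), 'contact_force': array([-0.09966395, -1.08867545,  0.25403971]), 'moment': array([-0.04929635, -0.01098743,  0.02771825]), 'finger_gap': 0.08549758324337825}
side tab_round 0.63 [166. 169.] [0.426 0.128 0.07 ]
side tab_square 0.67 [235. 302.] [ 0.487 -0.268  0.07 ]Traceback (most recent call last):
  File "<stdin>", line 6, in <module>
ValueError: it knows: tab_round, tab_square
```

Run:
```python
from h import *
im=cv2.imread('pics/side0.png')
c='top'
snap(c,c+'0')
for l in ['tab_round','tab_square']:
        for r in robot.pinpoint(l,c)[:2]:
            print(c,l,round(r['conf'],2),np.round(np.array(r['at'])*[512,384]),onz(c,r['at'],.07).round(3))
        for r in robot.cut_out(l,c)[:1]: print('cut',r['conf'],r['mask'].sum(),np.round(np.array(r['at'])*[512,384]), cv2.minAreaRect(np.argwhere(r['mask'])[:,::-1].astype(np.float32)))
for c in ['side','top']:print(np.round(robot.get_calibration(c)['T'],2).tolist())
cv2.imwrite('pics/both.png',cv2.resize(np.hstack([im,cv2.imread('pics/top0.png')]),(800,300)))
```

```text
top tab_round 0.56 [189. 296.] [0.428 0.14  0.07 ]
cut 0.82 4064 [184. 246.] ((181.77992248535156, 243.35064697265625), (113.49117279052734, 43.23572540283203), 79.15969848632812)
cut 0.73 3699 [392. 215.] ((394.3699645996094, 209.58999633789062), (103.661865234375, 46.10336685180664), 81.8698959350586)
[[0.95, -0.22, 0.24, 0.41], [-0.32, -0.66, 0.67, -0.58], [0.01, -0.71, -0.7, 0.67], [0.0, 0.0, 0.0, 1.0]]
[[-0.03, -0.99, 0.15, 0.51], [-1.0, 0.03, 0.01, 0.01], [-0.01, -0.15, -0.99, 0.85], [0.0, 0.0, 0.0, 1.0]]
```

View pics/both.png

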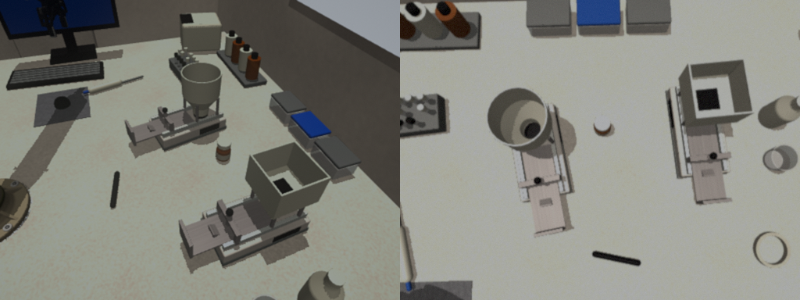

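Run:
```python
from h import *
a=cv2.imread('pics/top0.png')[100:310,100:250]; b=cv2.imread('pics/side0.png')[80:200,150:300]
a=cv2.resize(a,None,fx=2.8,fy=2.8,interpolation=2); b=cv2.resize(b,None,fx=2.5,fy=2.5,interpolation=2)
o=np.zeros((590,800,3),np.uint8); o[:a.shape[0],:a.shape[1]]=a; o[:b.shape[0],425:425+b.shape[1]]=b
cv2.imwrite('pics/crop.png',np.clip(o*1.5,0,255))
o1,d1=ray('side',(166/512,169/384));o2,d2=ray('top',(189/512,296/384))
t=np.linalg.lstsq(np.stack([d1,-d2],1),o2-o1,rcond=None)[0]; print(o1+t[0]*d1,o2+t[1]*d2)
```

```text
[0.42644474 0.14205102 0.06025294] [0.4272983  0.1419418  0.06014245][ WARN:0@0.054] global loadsave.cpp:1063 imwrite_ Unsupported depth image for selected encoder is fallbacked to CV_8U.
```

View pics/crop.png

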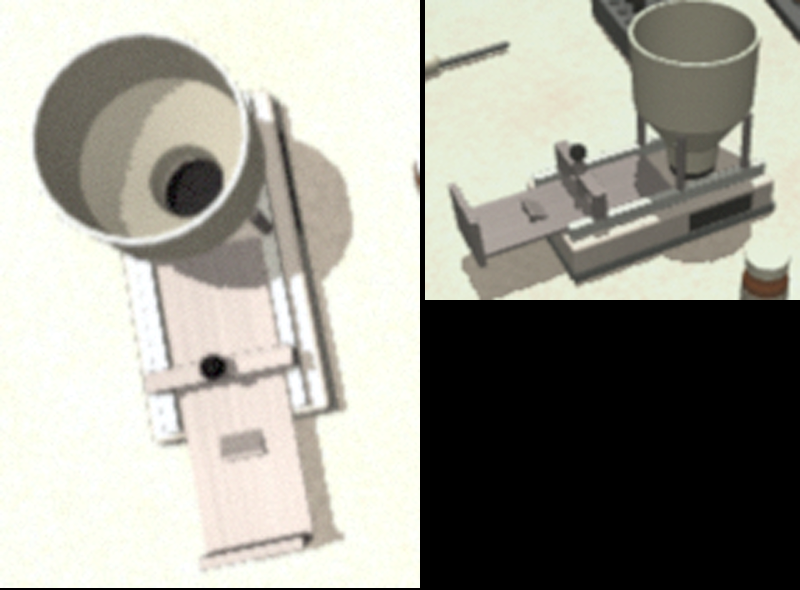

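Run:
```python
from h import *
def P(u,v,z): return onz('top',((100+u/2.8)/512,(100+v/2.8)/384),z)
for a,b,z in [((203,548),(160,262),.04),((305,528),(272,300),.04),((205,565),(305,542),.095),((148,386),(300,352),.093)]:
    p,q=P(*a,z),P(*b,z);d=q-p; print(p.round(3),q.round(3),np.linalg.norm(d).round(3),np.degrees(np.arctan2(d[1],d[0])).round(1))
k=P(212,365,.115);print('knob',k)
T=robot.get_calibration('wrist');print(np.round(T['T'],3).tolist(),T['vertical_fov'])
```

```text
[0.426 0.178 0.04 ] [0.633 0.212 0.04 ] 0.209 9.1
[0.439 0.106 0.04 ] [0.603 0.129 0.04 ] 0.166 8.0
[0.421 0.165 0.095] [0.435 0.099 0.095] 0.068 -78.8
[0.54  0.205 0.093] [0.561 0.101 0.093] 0.106 -78.9
knob [0.55224061 0.15717785 0.115     ]
[[0.422, 0.861, 0.283, 0.191], [0.907, -0.401, -0.132, 0.601], [-0.0, 0.312, -0.95, 0.373], [0.0, 0.0, 0.0, 1.0]] 58.25517706719044
```

>>> {"name": "move_arm", "arguments": {
  "series": [
    [[-0.031,-0.033,0,0,0,0,1],[-0.031,-0.033,0,0,0,0,1],[-0.031,-0.033,0,0,0,0,1],[-0.031,-0.033,0,0,0,0,1],[-0.031,-0.033,0,0,0,0,1]]
  ],
  "newtons": 60
}}

```text
clock: 0.9
tcp_pos: [0.335, 0.3498, 0.304]
eef_rot: [0.216, 0.976, 0.0, 0.0]
contact_force: [1.2, -0.2, -0.4]
finger_gap: 0.0123
```

>>> {"name": "move_arm", "arguments": {
  "series": [
    [[-0.031,-0.033,0,0,0,0,1],[-0.031,-0.033,0,0,0,0,1],[-0.031,-0.033,0,0,0,0,1],[-0.031,-0.033,0,0,0,0,1],[-0.031,-0.033,0,0,0,0,1]]
  ]
}}

```text
clock: 1.4
tcp_pos: [0.4057, 0.1347, 0.3042]
eef_rot: [0.216, 0.976, 0.0, 0.0]
contact_force: [1.3, 0.1, 0.1]
finger_gap: 0.0001
```

>>> {"name": "move_arm", "arguments": {
  "series": [
    [[0,0,0,0,0,-7.1,1],[0,0,0,0,0,-7.1,1],[0,0,0,0,0,-7.1,1],[0,0,0,0,0,-7.1,1],[0,0,0,0,0,-7.1,1]]
  ]
}}

```text
clock: 1.9
tcp_pos: [0.4055, 0.1365, 0.3041]
eef_rot: [-0.094, 0.996, 0.0, 0.0]
contact_force: [0.1, -0.3, 0.9]
finger_gap: 0.0005
```

```bash
cat > m.py <<'E'
from h import *
import sys
from scipy.spatial.transform import Rotation as R
s=robot.sense(); M=R.from_quat(s['eef_rot']).as_matrix()
print(s['clock'],s['tcp_pos'].round(4),M.round(3).tolist(),s['joint_positions'].round(2),s['contact_force'].round(1),s['finger_gap'])
c='wrist'; snap(c,sys.argv[1])
for l in ['tab_round','tab_square']:
    for r in robot.pinpoint(l,c)[:2]:
        print(c,l,round(r['conf'],2),np.round(np.array(r['at'])*[512,384]),onz(c,r['at'],.07).round(3))
E
python3 m.py w1
```

```text
1.9 [0.4055 0.1365 0.3041] [[-0.982, -0.188, 0.0], [-0.188, 0.982, 0.0], [-0.0, 0.0, -1.0]] [-0.77 -0.06  0.36  1.88  0.02  1.32  1.34] [ 0.1 -0.3  0.9] 0.0004944968260725483
wrist tab_round 0.59 [255. 185.] [0.421 0.134 0.07 ]
```

View pics/w1.png

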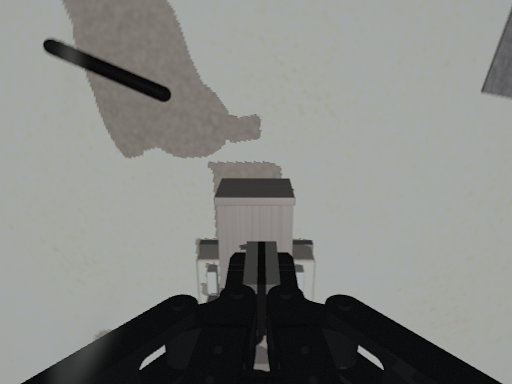

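>>> {"name": "move_arm", "arguments": {
  "series": [
    [[0.012,-0.005,0,0,0,0,1],[0,0,0.02,0,0,0,1],[0,0,0.02,0,0,0,1],[0,0,0.02,0,0,0,1],[0,0,0.02,0,0,0,1]]
  ]
}}

```text
clock: 2.55
tcp_pos: [0.3946, 0.1295, 0.2233]
eef_rot: [-0.09, 0.996, 0.0, 0.0]
contact_force: [0.4, 0.6, -1.0]
finger_gap: 0.0001
```

```bash
python3 m.py w2
python3 - <<'E'
from h import *
c='wrist'
r=robot.cut_out('tab_round',c)
if r:
    m=r[0]['mask']; rows=np.where(m.any(1))[0]; print(r[0]['conf'],rows.min(),rows.max())
E
```

```text
2.55 [0.3946 0.1295 0.2233] [[-0.984, -0.179, 0.0], [-0.179, 0.984, 0.0], [-0.0, 0.0, -1.0]] [-0.76 -0.02  0.36  2.03  0.01  1.13  1.35] [ 0.4  0.6 -1. ] 0.00011569753935182281
wrist tab_round 0.81 [259. 237.] [0.42  0.132 0.07 ]
0.65 221 370
```

View pics/w2.png

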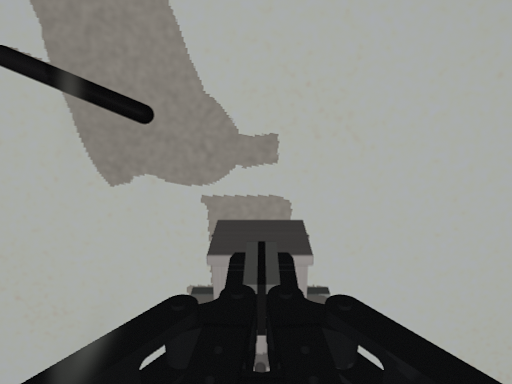

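Run:
```python
from h import *
for v,z in [(220,.035),(255,.095),(241,.150)]: print(v,onz('wrist',(260/512,v/384),z).round(4))
```

```text
220 [0.4243 0.1345 0.035 ]
255 [0.4233 0.1344 0.095 ]
241 [0.3863 0.1278 0.15  ]
```

>>> {"name": "move_arm", "arguments": {
  "series": [
    [[0,0,0.025,0,0,0,1],[0,0,0.025,0,0,0,1],[0,0,0.02,0,0,0,1],[0,0,0.015,0,0,0,1],[0,0,0,0,0,0,1]]
  ]
}}

```text
clock: 3.25
tcp_pos: [0.3944, 0.1294, 0.1385]
eef_rot: [-0.091, 0.996, -0.0, -0.001]
contact_force: [-0.4, -0.9, -0.1]
finger_gap: -0.0003
```

>>> {"name": "move_arm", "arguments": {
  "series": [
    [[-0.005,0,0,0,0,0,1],[-0.007,0,0,0,0,0,1],[-0.007,0,0,0,0,0,1],[-0.007,0,0,0,0,0,1],[-0.007,0,0,0,0,0,1]]
  ]
}}

```text
clock: 3.75
tcp_pos: [0.4271, 0.1355, 0.1391]
eef_rot: [-0.092, 0.996, -0.0, -0.001]
contact_force: [-5.8, -2.1, 4.3]
finger_gap: -0.0
```

>>> {"name": "move_arm", "arguments": {
  "series": [
    [[-0.007,0,0,0,0,0,1],[-0.007,0,0,0,0,0,1],[-0.007,0,0,0,0,0,1],[-0.006,0,0,0,0,0,1],[-0.005,0,0,0,0,0,1]]
  ]
}}

```text
clock: 4.25
tcp_pos: [0.4585, 0.1413, 0.1389]
eef_rot: [-0.092, 0.996, -0.0, -0.001]
contact_force: [-10.9, -2.6, 6.7]
finger_gap: -0.0003
```

Run:
```python
from h import *
c='side'; snap(c,'s1'); print(robot.sense()['contact_force'])
for l in ['tab_round','tab_square']:
    for r in robot.pinpoint(l,c)[:2]: print(l,r['conf'],np.round(np.array(r['at'])*[512,384]),onz(c,r['at'],.07).round(3))
b=cv2.imread('pics/s1.png')[60:220,120:320]; cv2.imwrite('pics/s1c.png',np.clip(cv2.resize(b,None,fx=3.5,fy=3.5,interpolation=2).astype(float)*1.4,0,255).astype(np.uint8))
```

```text
[-4.46736328 -1.00812418  2.20149911]
tab_round 0.76 [180. 164.] [0.463 0.139 0.07 ]
tab_round 0.33 [237. 302.] [ 0.49  -0.271  0.07 ]
tab_square 0.97 [233. 304.] [ 0.483 -0.271  0.07 ]
```

View pics/s1c.png

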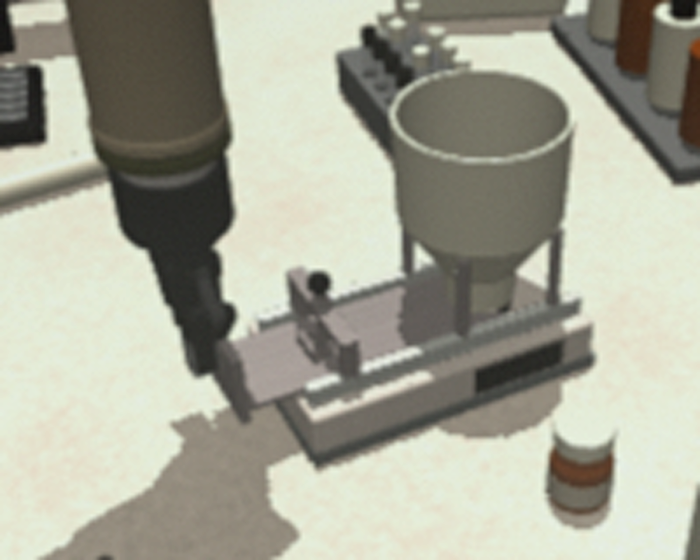

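>>> {"name": "move_arm", "arguments": {
  "series": [
    [[-0.004,0,0,0,0,0,1],[-0.004,0,0,0,0,0,1],[-0.004,0,0,0,0,0,1],[-0.004,0,0,0,0,0,1],[-0.003,0,0,0,0,0,1]]
  ]
}}

```text
clock: 4.9
tcp_pos: [0.477, 0.1446, 0.1387]
eef_rot: [-0.092, 0.996, -0.0, -0.001]
contact_force: [-2.7, -1.3, -0.2]
finger_gap: 0.0004
```

>>> {"name": "move_arm", "arguments": {
  "series": [
    [[-0.002,0,0,0,0,0,1],[-0.002,0,0,0,0,0,1],[-0.002,0,0,0,0,0,1],[-0.001,0,0,0,0,0,1],[0,0,0,0,0,0,1]]
  ]
}}

```text
clock: 5.4
tcp_pos: [0.484, 0.146, 0.1388]
eef_rot: [-0.092, 0.996, -0.0, -0.0]
contact_force: [-3.4, -2.1, 0.8]
finger_gap: -0.0001
```

>>> {"name": "move_arm", "arguments": {
  "series": [
    [[-0.002,0,0,0,0,0,1],[-0.001,0,0,0,0,0,1],[-0.001,0,0,0,0,0,1],[0,0,0,0,0,0,1],[0,0,0,0,0,0,1]]
  ]
}}

```text
clock: 5.9
tcp_pos: [0.4874, 0.1466, 0.1387]
eef_rot: [-0.092, 0.996, -0.0, -0.001]
contact_force: [-6.9, -2.4, 3.3]
finger_gap: -0.0002
```

>>> {"name": "move_arm", "arguments": {
  "series": [
    [[-0.001,0,0,0,0,0,1],[-0.001,0,0,0,0,0,1],[-0.001,0,0,0,0,0,1],[0,0,0,0,0,0,1],[0,0,0,0,0,0,1]]
  ]
}}

```text
clock: 6.4
tcp_pos: [0.4878, 0.1467, 0.1384]
eef_rot: [-0.092, 0.996, -0.0, -0.004]
contact_force: [-19.8, -5.4, 15.7]
finger_gap: -0.0004
```

>>> {"name": "move_arm", "arguments": {
  "series": [
    [[-0.001,0,0,0,0,0,1],[0,0,0,0,0,0,1],[0.01,0,0,0,0,0,1],[0.02,0,0,0,0,0,1],[0.03,0,0,0,0,0,1]]
  ]
}}

```text
clock: 6.9
tcp_pos: [0.4343, 0.137, 0.1395]
eef_rot: [-0.092, 0.996, 0.0, 0.002]
contact_force: [-0.2, -0.8, 0.7]
finger_gap: 0.0
```

>>> {"name": "move_arm", "arguments": {
  "series": [
    [[0.01,0,-0.02,0,0,0,1],[0,0,-0.03,0,0,0,1],[0,0,-0.03,0,0,0,1],[0,0,-0.02,0,0,0,1],[0,0,0,0,0,0,1]]
  ]
}}

```text
clock: 7.4
tcp_pos: [0.4253, 0.1356, 0.2424]
eef_rot: [-0.092, 0.996, 0.002, 0.004]
contact_force: [0.2, 1.0, 0.2]
finger_gap: 0.0001
```

Run:
```python
from h import *
for c in ['side','top']:
  snap(c,c+'2')
  for l in ['tab_round','tab_square']:
    for r in robot.pinpoint(l,c)[:1]: print(c,l,r['conf'],np.round(np.array(r['at'])*[512,384]),onz(c,r['at'],.07).round(3))
s=robot.sense();print(s['contact_force'],s['clock'])
a=cv2.imread('pics/side2.png')[60:220,120:320];b=cv2.imread('pics/side0.png')[60:220,120:320]
a=np.hstack([cv2.resize(x,None,fx=3.9,fy=3.9,interpolation=2)[100:,150:550] for x in (b,a)])
cv2.imwrite('pics/f.png',np.clip(a.astype(float)*1.4,0,255).astype(np.uint8))
```

```text
side tab_round 0.64 [195. 160.] [0.503 0.141 0.07 ]
side tab_square 0.91 [235. 300.] [ 0.488 -0.266  0.07 ]
top tab_round 0.63 [186. 261.] [0.496 0.146 0.07 ]
top tab_square 0.58 [402. 257.] [ 0.492 -0.273  0.07 ]
[-0.16440726  0.1529894   0.23183385] 7.7
```

View pics/f.png

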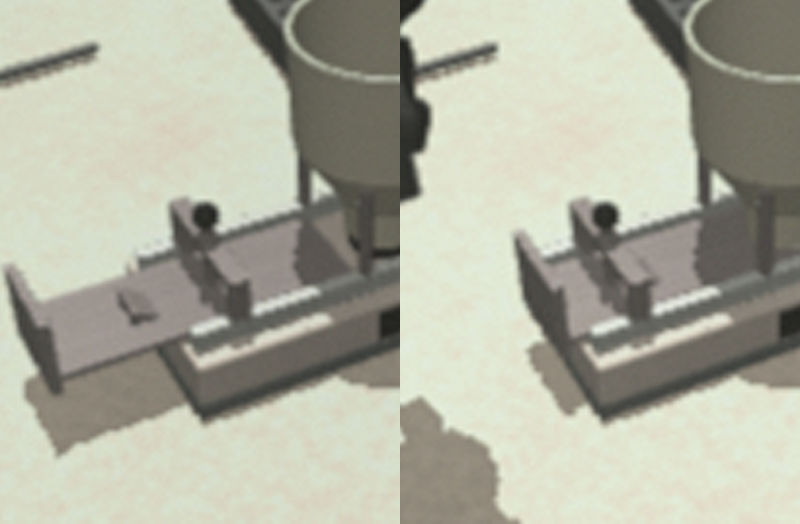

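The picture shows the tab close to the bridge, and the keeper past the pin. The knob is at row 215 both before and after, so the catch is down.

```bash
python3 -c "
from plant import robot
robot.job_done()"
```

```text
the job is handed in; nothing more can be done
```

I pushed the round hopper's gate (the left feeder) home with closed fingers, backed the arm off clear of it, and handed the job in at about 7.7 s.

- **Gate home:** the push force fell from about 11 N to 4 N as the keeper passed the catch. It then rose past 20 N with almost no more movement, which I took to be the rigid stop. The tab ended about 72 mm further in, at x ≈ 0.496 m.
- **Catch down:** in the side view the knob sits at the same height as at the start, and the keeper is past the pin. I judged this from the picture, as the catch height can't be read directly.
- **Square gate:** it appears unmoved. The side view put its tab at (0.487, −0.268) before and (0.488, −0.266) after. The top-view network missed it at the start, so I have no second view to compare.
- **Robot clear:** the contact force was about 0 N at the end.

No check failed. The side and top views differ by 5–7 mm on the final tab position.

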